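Bring the control sample to the barcode reader and scan it

ROBOT

A 6-joint arm with a two-finger parallel gripper is mounted at the origin on the work surface. World frame = base frame: x ahead of the robot, y to its left, z up, the work surface at z = 0. Lengths are in m, angles in rad, forces in N, time in s.
With the tool pointing down it reaches from about 0.375 to 0.975 m from the base axis. Payload 3.8 kg.
Tool frame: the origin (TCP) lies midway between the tips of the shut fingers; the grasp point (between the pads) lies 19 mm behind it; z points along the fingers, y is the line along which they close (so a half turn about z gives the same grasp; the last joint's range is limited). The gripper opens to 88 mm and grips with 3 to 60 N. Pads are 18 mm wide; open, the fingers measure 123 mm over their backs; the gripper's body (75 mm by 187 mm) begins 45 mm behind the grasp point.
Start: joints at [-1.385, 0.264, 1.604, -0, 1.274, -0.037], TCP at [0.149, -0.658, 0.239] pointing down, gripper open.
Joint ranges: [-2.63, 2.63], [-0.94, 2.18], [0.31, 2.57], [-1.31, 4.45], [0, 2.66], [-2.55, 2.55]. Speed limits (rad/s): [2.57, 2.57, 3.14, 3.14, 3.14, 3.14].

INTERFACE

Orientations are given as a rotation vector (axis times angle).
In Python, from cell import manip, inverse_kinematics, cams, order gives the robot as it stands. Calls block until the motion is done:
- manip.move_pose(position, orientation): joint-space move of the TCP to a pose.
- manip.move_linear(position, rate=0.15, rot=None): straight line of the TCP; rot=None keeps the orientation; rate is the mean speed in m/s.
- manip.set_joints(angles): joint-space move.
- manip.set_gripper(opening, force=None): finger opening in m; force is the grip in N (None keeps the last); returns when the fingers have stopped.
- manip.dwell(seconds).
- inverse_kinematics(position, orientation): joint angles nearest the present ones, or None.
- manip.state(): the state.
- cams.capture(name): name is "scene" or "top" or "wrist"; returns a dict with "image" (400x640x3 uint8, blue, green, red), "z_map" (400x640 float32, m along the optical axis (not along the pixel's ray), 0 where there is no reading), "intrinsics" (3x3 intrinsics, pixels), "position" and "orientation" of the camera in the world; the wrist camera has in their place "T_tool_cam" (4x4, takes a point from camera to tool coordinates, whose origin is the TCP and whose axes are the flange's). Camera axes: x right, y down, z forward; pixel columns grow to the right and rows downward; lengths in m; the calibration is good to about 2 mm. The wrist camera is an equidistant fisheye: a pixel r from the principal point sees the ray r / f radians off the axis. A picture is of the moment at which its call begins: read the wrist's pose just before it.
A pose or a line that the arm cannot do raises manip.IKError and nothing moves.
- order.close_job(): hands the job in; it is judged then, once.
The state is a dict: "clock": time; "joint_pos": joint angles; "joint_velocities": joint speeds; "tau": joint torques, N m; "tool_pos": TCP position; "tcp_rot": TCP orientation; "contact_force": force on the tool from outside, world axes, zero at the start; "moment": the same for the moment, N m; "gripper_width": finger opening in m; "grasp_force": force on a finger pad.
Only numpy, scipy, OpenCV 4.12 (cv2) and the standard library are available. Lean on these libraries where they do the work, as an engineer would, in place of code of your own. Each camera call takes 0.05 s, during which the arm holds its last target. There are 200 camera calls.

TASK

Turn the sample carousel by pushing one of the finger lugs on its rim until the pot with the blue cap stands squarely in front of the barcode reader's window. Then, with the carousel at rest, press the green scan button on top of the reader right down, let it come back up and move clear; scan nothing before that. Do not touch the pots on the carousel, which stay seated upright in their sockets, and do not disturb the handheld terminal or the spare pot standing on the bench.

Things in the scene. Friction and masses are not known exactly. Their poses are not given: they have to be found in the camera images.
- station: fixed steel foot of the carousel, 200 mm across, 10 mm high. Origin on the bench under the carousel's axis, z up, its +y pointing from that axis to the barcode reader, which stands on a 10 mm high tongue: dark box 72 mm wide (x), 58 deep (171 to 229 mm from the axis), top 91 mm above the bench, with a red window 46 mm wide facing the carousel
- read_spot (a point): where the underside centre of the pot to be scanned belongs: on the middle line of the reader's window, 82 mm from the carousel's axis, 20 mm above the bench
- carousel: pale grey turntable; origin on its axis, 14 mm above the bench. Turns about z, either way, no stops; stays where left (about 0.08 N m of friction, no coasting at hand speed). Rim 222 mm across, top 32 mm above the bench. 8 sockets 82 mm from the axis, 45 degrees apart; the one in its own +y holds the blue pot, six hold the other pots, one is empty. Pot caps reach 86 mm above the bench, 101 mm from the axis
- lug (a point): one of 8 like finger lugs outside the rim, 45 degrees apart, half-way between sockets (this one 22.5 degrees anticlockwise from above of the blue pot): upright round post 28 mm across, from 18 to 64 mm above the bench. Point: on its axis, 50 mm above the bench, 138 mm from the carousel's axis. Between lugs is a clear 77 mm gap: a finger let down there, tip 35 to 50 mm above the bench, can push a lug round
- scan_button (a joint): green push button 28 mm across on top of the reader, pushed straight down; value 0 m up, 0.006 m fully down; a spring brings it back, about 1.5 N at the start and 5 N fully down
- scan_button_top (a point): centre of the top of the green scan button, 109 mm above the bench when up, 202 mm from the carousel's axis
- pot_blue: milk sample pot standing loose in a socket of the carousel, 66 mm high, body 34 mm across with a white label and black barcode bands, snap cap 38 mm across; origin at the centre of its underside, z up its axis. Not to be touched. Its cap is dark blue: this is the pot to be scanned
- pot_white: milk sample pot standing loose in a socket of the carousel, 66 mm high, body 34 mm across with a white label and black barcode bands, snap cap 38 mm across; origin at the centre of its underside, z up its axis. Not to be touched. Its cap is white
- pot_pink1: milk sample pot standing loose in a socket of the carousel, 66 mm high, body 34 mm across with a white label and black barcode bands, snap cap 38 mm across; origin at the centre of its underside, z up its axis. Not to be touched. Its cap is pale pink
- pot_pink2: milk sample pot standing loose in a socket of the carousel, 66 mm high, body 34 mm across with a white label and black barcode bands, snap cap 38 mm across; origin at the centre of its underside, z up its axis. Not to be touched. Its cap is pale pink
- pot_pink3: milk sample pot standing loose in a socket of the carousel, 66 mm high, body 34 mm across with a white label and black barcode bands, snap cap 38 mm across; origin at the centre of its underside, z up its axis. Not to be touched. Its cap is pale pink
- pot_pink4: milk sample pot standing loose in a socket of the carousel, 66 mm high, body 34 mm across with a white label and black barcode bands, snap cap 38 mm across; origin at the centre of its underside, z up its axis. Not to be touched. Its cap is pale pink
- pot_pink5: milk sample pot standing loose in a socket of the carousel, 66 mm high, body 34 mm across with a white label and black barcode bands, snap cap 38 mm across; origin at the centre of its underside, z up its axis. Not to be touched. Its cap is pale pink
- terminal: dark handheld terminal lying flat on the bench, screen up, 160 x 78 x 25 mm, loose; origin at the centre of its underside, x along its length. Leave it alone
- spare_pot: pink-capped pot like the others, 66 mm high, standing loose on the bench beside the reader; origin at the centre of its underside. Leave it where it is
- tray: fixed clear tray full of pink-capped pots, 176 x 176 mm, 70 mm high, standing on the bench beside the carousel, across from the reader; origin at the centre of its underside

How it is judged:
On the way, in this order (a step that is already met when the one before it is completed fails the run):
1. the blue-capped pot stands in front of the reader's window and the carousel is at rest (horizontal distance between pot_blue and read_spot below 0.01 m and angular speed of carousel below 0.06 rad/s), for 0.2 s.
2. the scan button is pressed down with the blue-capped pot in front of the window (horizontal distance between pot_blue and read_spot below 0.01 m and value of joint scan_button above 0.0045 m), for 0.05 s.
At the end, for the whole second after the job is handed in: Blue-capped pot within 10 mm of the spot before the reader's window, carousel at rest; scan button pressed after that (4.5 of its 6 mm or more) and up again; every pot seated upright; terminal and spare pot within 20 mm of where they were (all of step 1 and value of joint scan_button below 0.001 m and z of each of pot_blue, pot_white, pot_pink1, pot_pink2, pot_pink3, pot_pink4, pot_pink5 in the frame of carousel below 0.012 m and angle between each of pot_blue, pot_white, pot_pink1, pot_pink2, pot_pink3, pot_pink4, pot_pink5's own z axis and vertical below 0.2 rad and distance of each of terminal, spare_pot from where it was at the start of the episode below 0.02 m); the robot touches nothing.
It fails at once if the scan button was pressed while the blue-capped pot was not in front of the window (not (horizontal distance between pot_blue and read_spot below 0.01 m) and value of joint scan_button above 0.003 m).
It fails at once if the robot touched a pot on the carousel (contact force between any of pot_blue, pot_white, pot_pink1, pot_pink2, pot_pink3, pot_pink4, pot_pink5 and the fingers above 1 N or contact force between any of pot_blue, pot_white, pot_pink1, pot_pink2, pot_pink3, pot_pink4, pot_pink5 and the arm above 1 N).
It fails at once if a pot was lifted out of its socket or tipped (not (z of each of pot_blue, pot_white, pot_pink1, pot_pink2, pot_pink3, pot_pink4, pot_pink5 in the frame of carousel below 0.012 m and angle between each of pot_blue, pot_white, pot_pink1, pot_pink2, pot_pink3, pot_pink4, pot_pink5's own z axis and vertical below 0.2 rad)).
It fails at once if the terminal or the spare pot was moved or lifted (distance of any of terminal, spare_pot from where it was at the start of the episode above 0.02 m).
It also fails if it takes over 58 s, if anything falls off the work surface, if the arm or the gripper's body presses on something with over 40 N, if the wrist force passes 120 N, or if a joint passes its speed limit or range.

## Working session

There is one attempt and no reset: what is moved stays moved. The work goes in short steps, each a Python script; the robot and the scene stay as the last script left them, time stands still between calls to the robot, and variables do not carry over. Pictures are saved under pics/ and viewed, at most 10 in all, crops included, and the job is handed in when it is done.

```bash
ls; mkdir -p pics; python3 - <<'E'
from cell import manip,cams
import cv2
for n in("scene","top"):
    c=cams.capture(n);cv2.imwrite(f"pics/{n}0.png",c["image"]);print(n,c["position"],c["orientation"],c["intrinsics"])
s=manip.state();print(s["clock"],s["tool_pos"],s["tcp_rot"])
E
```

```text
pics
scene [0.91728677 0.38656517 0.83068177] [-0.90906545 -2.7089224   0.80452064] [[382.83239583   0.         321.77469998]
 [  0.         382.83239583 190.8297804 ]
 [  0.           0.           1.        ]]
top [ 0.46132431 -0.01126344  1.14794561] [-2.13449324  2.12993626 -0.12074721] [[433.20332589   0.         321.18783541]
 [  0.         433.20332589 204.3450131 ]
 [  0.           0.           1.        ]]
0.1 [ 0.14902403 -0.65766138  0.23749575] [-3.12004665e+00 -3.49092255e-01  2.64762733e-04]
```

View pics/top0.png

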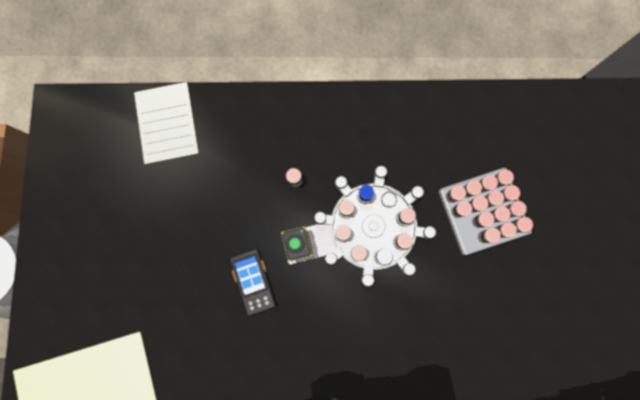

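View pics/scene0.png

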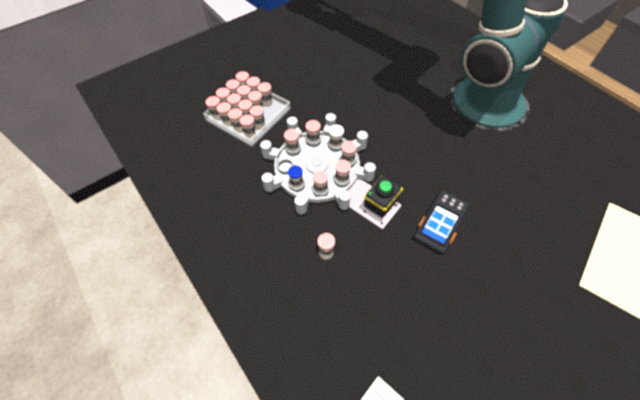

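The top view shows the green button at about (294,243), the hub at (374,226), the blue cap at (366,192), and eight lug tops around the rim. The spare pot is at (294,177), the terminal at (253,282) and the tray on the right. Next I'll convert these to world coordinates.

```bash
cat > h.py <<'E'
from cell import manip,cams,inverse_kinematics
import cv2,numpy as np
from scipy.spatial.transform import Rotation as R
def ray(c,uv,z):
    K=c["intrinsics"];d=R.from_rotvec(c["orientation"]).apply(np.linalg.inv(K)@[uv[0],uv[1],1]);p=np.array(c["position"])
    return p+d*(z-p[2])/d[2]
def blob(c,kind,near=None):
    hsv=cv2.cvtColor(c["image"],cv2.COLOR_BGR2HSV)
    lo,hi=dict(blue=((112,150,60),(130,255,255)),green=((45,120,60),(80,255,255)))[kind]
    m=cv2.inRange(hsv,lo,hi);n,l,s,ce=cv2.connectedComponentsWithStats(m)
    i=1+np.argmax(s[1:,4]);return ce[i],s[i,4]
def wrap(a): return (a+np.pi)%(2*np.pi)-np.pi
E
python3 - <<'E'
from h import *
c=cams.capture("top")
g,ga=blob(c,"green");b,ba=blob(c,"blue");print(g,ga,b,ba)
G=ray(c,g,.109);B=ray(c,b,.086);print("G",G,"B",B)
L=np.array([ray(c,u,.064) for u in[(341,182),(381,171),(418,192),(430,232),(409,269),(368,281),(331,258),(320,217)]])
C=L.mean(0);r=np.hypot(*(L-C)[:,:2].T);print("C",C,"r",r)
print("lug ang",np.degrees(np.arctan2(*(L-C)[:,:2].T[::-1])))
for n,P in(("G",G),("B",B)):
    d=(P-C)[:2];print(n,np.hypot(*d),np.degrees(np.arctan2(d[1],d[0])))
print("hub",ray(c,(374,226),.034));
for n,u,z in(("spare",(294,176),.066),("t1",(238,254),.025),("t2",(268,309),.025),("tray",(441,188),.07)):print(n,ray(c,u,z))
s=cams.capture("scene");g,ga=blob(s,"green");b,ba=blob(s,"blue");print(g,ga,b,ba,ray(s,g,.109),ray(s,b,.086))
E
```

```text
[294.4047619  243.14285714] 84 [365.94039735 192.33112583] 151
G [0.51805621 0.0852006  0.109     ] B [ 0.64549565 -0.08884493  0.086     ]
C [ 0.56698007 -0.11129059  0.064     ] r [0.13758071 0.1385889  0.13793621 0.13817237 0.13704605 0.13998263
 0.13709175 0.13827731]
lug ang [  37.55600399   -7.45890607  -52.98021327  -97.45195866 -142.81283694
  172.5714154   127.27241288   81.93626563]
G 0.20249032698903408 103.98163168604202
B 0.08166090689209156 15.953925663676275
hub [ 0.56666585 -0.112393    0.034     ]
spare [0.69146241 0.09249765 0.066     ]
t1 [0.49417074 0.23922817 0.025     ]
t2 [0.35553033 0.15804479 0.025     ]
tray [ 0.65910594 -0.27784636  0.07      ]
[384.96923077 186.13846154] 130 [294.75      171.6171875] 128 [0.51912805 0.08614331 0.109     ] [ 0.65018929 -0.0853215   0.086     ]
```

```bash
cat >> h.py <<'E'
C=np.array([.567,-.1115]);RAD=.138;TH=np.radians(104.0)
def pose(a,z,flip,r=RAD):
    a=np.radians(a);p=np.r_[C+r*np.array([np.cos(a),np.sin(a)]),z]
    y=np.array([-np.sin(a),np.cos(a),0])*flip;zz=np.array([0,0,-1.])
    return p,R.from_matrix(np.c_[np.cross(y,zz),y,zz]).as_rotvec()
E
python3 - <<'E'
from h import *
for f in(1,-1):
    print(f)
    for a in(-75.5,-40,-10,23.4):
        q=inverse_kinematics(*pose(a,.042,f));print(a,None if q is None else np.round(q,2))
c=cams.capture("top");z=c["z_map"]
# heights over tray region
uv=[(u,v) for u in range(440,530,3) for v in range(175,250,3) if z[v,u]>0]
Rm=R.from_rotvec(c["orientation"]);Ki=np.linalg.inv(c["intrinsics"])
P=np.array([c["position"]+Rm.apply(Ki@[u,v,1])*z[v,u] for u,v in uv]);print("max tray z",np.percentile(P[:,2],[50,90,99,100]))
E
```

```text
1
-75.5 [-0.43  0.4   1.82 -0.    0.93 -0.68]
-40 [-0.32  0.48  1.7  -0.    0.97 -1.2 ]
-10 [-0.23  0.5   1.66  0.    0.98 -1.62]
23.4 [-0.12  0.47  1.71 -0.    0.96 -2.1 ]
-1
-75.5 [-0.43  0.4   1.82 -0.    0.93  2.46]
-40 [-0.32  0.48  1.7  -0.    0.97  1.94]
-10 [-0.23  0.5   1.66 -0.    0.98  1.52]
23.4 [-0.12  0.47  1.71 -0.    0.96  1.05]
max tray z [0.02019565 0.07148454 0.07385083 0.07494168]
```

```bash
python3 - <<'E'
from h import *
manip.set_gripper(0.0,10)
p,o=pose(-75.5,.16,1);manip.move_pose(p,o)
manip.move_linear(pose(-75.5,.042,1)[0],rate=.1)
print(manip.state()["contact_force"])
for a in np.linspace(-75.5,16,14)[1:]:
    p,o=pose(a,.042,1);manip.move_linear(p,rate=.09,rot=o)
    s=manip.state();print(round(s["clock"],1),round(a),np.round(s["contact_force"],1),np.round(s["tool_pos"]-p,4))
c=cams.capture("top");cv2.imwrite("pics/top1.png",c["image"][100:340,200:560])
b,n=blob(c,"blue");B=ray(c,b,.086)[:2]-C;print(n,np.hypot(*B),np.degrees(np.arctan2(B[1],B[0])))
E
```

```text
[-0.60000163 -0.09128063  0.23001878]
5.4 -68 [ 0.6 -0.1  0.2] [ 0.0006 -0.0001  0.0007]
5.8 -61 [ 0.4  0.1 -0.7] [-0.0002 -0.      0.0001]
6.1 -54 [0.2 0.2 0.6] [-0.0004 -0.0001 -0.    ]
6.5 -47 [-0.   0.6 -0.6] [-0.0004 -0.0001 -0.0001]
6.8 -40 [ 0.1 -0.2 -0.7] [-0.0004 -0.0002 -0.0001]
7.1 -33 [-0.4  0.5  0.5] [-0.0004 -0.0002 -0.    ]
7.5 -26 [0.3 1.1 0.5] [-0.0003 -0.0003 -0.0001]
7.8 -19 [-0.1 -0.2 -0.8] [-0.0003 -0.0003 -0.0001]
8.2 -12 [-0.4  0.4  0.9] [-0.0002 -0.0003 -0.    ]
8.5 -5 [ 0.3 -0.2  0.4] [-0.0002 -0.0004 -0.    ]
8.8 2 [ 0.  -0.   0.8] [-0.0001 -0.0004 -0.    ]
9.2 9 [-0.8  0.5  0.1] [-0.0001 -0.0004 -0.    ]
9.5 16 [ 0.3 -0.1  0.2] [-0.     -0.0004 -0.    ]Traceback (most recent call last):
  File "<stdin>", line 10, in <module>
  File "h.py", line 11, in blob
    i=1+np.argmax(s[1:,4]);return ce[i],s[i,4]
        ~~~~~~~~~^^^^^^^^^
    return _wrapfunc(a, 'argmax', axis=axis, out=out, **kwds)
    return bound(*args, **kwds)
ValueError: attempt to get argmax of an empty sequence
```

View pics/top1.png

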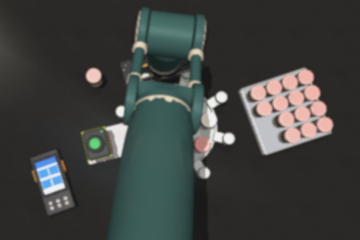

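The arm hides the carousel in the top view: only the button at (95,143) in the crop and some right-hand lugs are visible. I'll use the scene camera instead.

```bash
python3 - <<'E'
from h import *
c=cams.capture("scene");cv2.imwrite("pics/scene1.png",c["image"])
b,n=blob(c,"blue");B=ray(c,b,.086)[:2]-C;print(b,n,np.hypot(*B),np.degrees(np.arctan2(B[1],B[0])))
E
```

```text
[340.0070922  169.16312057] 141 0.08651970213944139 95.04985177259731
```

View pics/scene1.png

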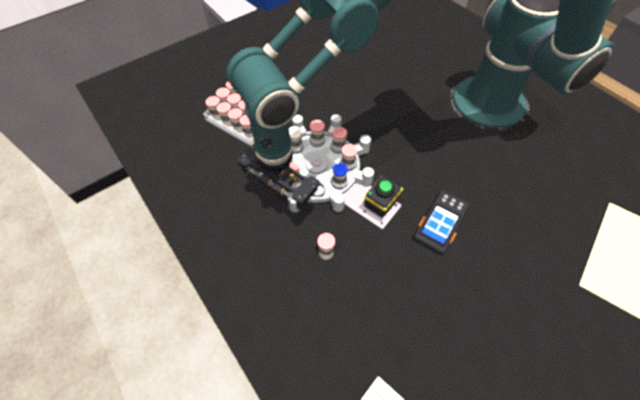

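The blue cap is at (340,170), about 7–9° short of the reader line, which matches the 7.4° I expected. I'll finish the turn, back off, lift clear and check from the top.

```bash
python3 - <<'E'
from h import *
p,o=pose(23.4,.042,1);manip.move_linear(p,rate=.04,rot=o)
p,o=pose(14,.042,1);manip.move_linear(p,rate=.06,rot=o)
p,o=pose(14,.2,1);manip.move_linear(p,rate=.15)
c=cams.capture("scene");b,n=blob(c,"blue");g,_=blob(c,"green");B=ray(c,b,.086)[:2];G=ray(c,g,.109)[:2];print("scene",n,B,G)
manip.move_pose([.55,.36,.25],o)   # off to the side for a clear look
c=cams.capture("top");cv2.imwrite("pics/top2.png",c["image"][100:340,200:560])
b,n=blob(c,"blue");B=ray(c,b,.086)[:2];g,m=blob(c,"green");G=ray(c,g,.109)[:2]
for P,k in((B,n),(G,m)):d=P-C;print(k,P,np.hypot(*d),np.degrees(np.arctan2(d[1],d[0])))
print(manip.state()["clock"])
E
```

```text
scene 139 [ 0.55202261 -0.02663601] [0.51887904 0.08630649]
95 [ 0.55277633 -0.03148436] 0.08127001341657861 100.07967472260408
56 [0.51882268 0.08614092] 0.20342808978030913 103.6993596786522
13.75
```

View pics/top2.png

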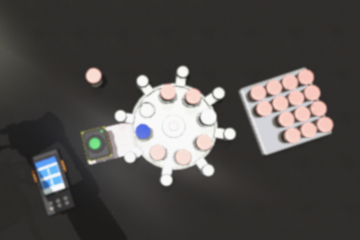

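The blue cap is at (143,131) in the crop, facing the reader. The blob measurement (100°, partly shadowed) disagrees with the lug pattern (about 104°), so I'll move the arm's shadow away and measure both more carefully.

```bash
python3 - <<'E'
from h import *
o=pose(14,.2,1)[1]
manip.move_pose([.42,-.42,.3],o)
c=cams.capture("top");im=c["image"]
cv2.imwrite("pics/top3.png",cv2.resize(im[160:295,270:450],None,fx=4,fy=4,interpolation=cv2.INTER_CUBIC))
b,n=blob(c,"blue");g,m=blob(c,"green")
for u,z,k in((b,.086,n),(g,.109,m)):
    P=ray(c,u,z)[:2];d=P-C;print(u,k,P,np.hypot(*d),np.degrees(np.arctan2(d[1],d[0])))
gray=cv2.cvtColor(im,cv2.COLOR_BGR2GRAY).astype(float)
K=c["intrinsics"];Rm=R.from_rotvec(c["orientation"])
best=[]
for ph in np.arange(25,50,.25):   # mean brightness of 8 lug-top discs vs phase
    s=0
    for k in range(8):
        a=np.radians(ph+45*k)
        for dr in(.128,.134,.14,.146):
            q=K@Rm.inv().apply(np.r_[C+dr*np.array([np.cos(a),np.sin(a)]),.064]-c["position"]);q/=q[2]
            s+=cv2.getRectSubPix(gray.astype(np.float32),(1,1),(float(q[0]),float(q[1])))[0,0]
    best.append((s,ph))
S=np.array(best);w=S[:,0]-np.percentile(S[:,0],50);w[w<0]=0;print("lug phase",(w*S[:,1]).sum()/w.sum(),max(best))
E
```

```text
Traceback (most recent call last):
cell.IKError: the arm cannot take that pose within its joint ranges
```

```bash
cat > m.py <<'E'
from h import *
manip.set_joints([-1.1,0.264,1.604,0,1.274,-0.037])
c=cams.capture("top");im=c["image"]
cv2.imwrite("pics/top3.png",cv2.resize(im[160:295,270:450],None,fx=4,fy=4,interpolation=cv2.INTER_CUBIC))
b,n=blob(c,"blue");g,m=blob(c,"green")
for u,z,k in((b,.086,n),(g,.109,m)):
    P=ray(c,u,z)[:2];d=P-C;print(u,k,P,np.hypot(*d),np.degrees(np.arctan2(d[1],d[0])))
gray=cv2.cvtColor(im,cv2.COLOR_BGR2GRAY).astype(np.float32)
K=c["intrinsics"];Rm=R.from_rotvec(c["orientation"])
S=[]
for ph in np.arange(25,50,.25):   # mean brightness of lug-top discs vs phase
    s=0
    for k in range(8):
        a=np.radians(ph+45*k)
        for dr in(.128,.134,.14,.146):
            q=K@Rm.inv().apply(np.r_[C+dr*np.array([np.cos(a),np.sin(a)]),.064]-c["position"]);q/=q[2]
            s+=cv2.getRectSubPix(gray,(1,1),(float(q[0]),float(q[1])))[0,0]
    S.append((s,ph))
S=np.array(S);w=np.clip(S[:,0]-np.percentile(S[:,0],50),0,None);print("lug phase",(w*S[:,1]).sum()/w.sum(),S[S[:,0].argmax()])
print(manip.state()["clock"])
E
python3 m.py
```

```text
[342.56198347 230.61157025] 121 [ 0.55028869 -0.03066198] 0.08254727529972405 101.67999034076877
[294.3902439  243.12195122] 82 [0.51810613 0.08523616] 0.20272081141249085 103.9566807000943
lug phase 35.64700936993778 [7542.51416016   35.5       ]
17.2
```

View pics/top3.png

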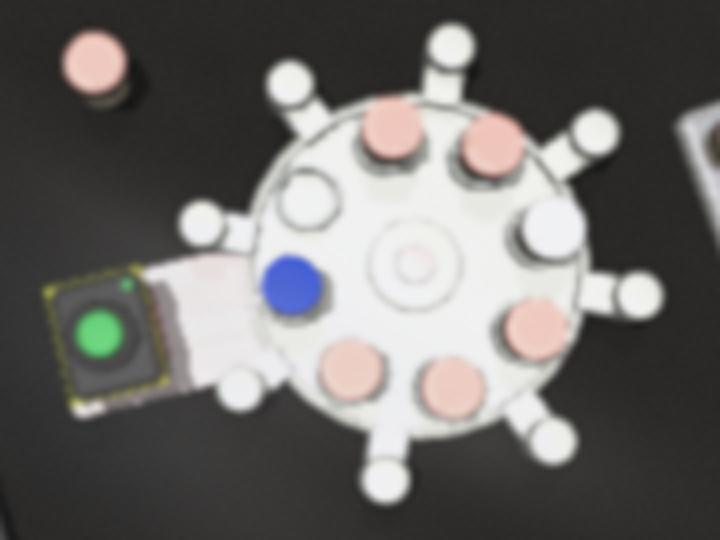

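The blue cap centre is at (292,286) in the zoomed crop, or (342.6,230.6) in the full image. It is 1–2.3° off the reader line, at most 3.3 mm against the 10 mm allowed. Now I'll press the button.

```bash
python3 - <<'E'
from h import *
o=R.from_rotvec(pose(14,.2,1)[1]).as_rotvec()
P=[.5185,.0857]
manip.move_pose([*P,.2],o)
manip.move_linear([*P,.115],rate=.1); manip.dwell(.2)
f0=manip.state()["contact_force"][2]
for z in np.arange(.111,.0985,-.001):
    manip.move_linear([*P,z],rate=.02);manip.dwell(.1)
    f=manip.state()["contact_force"][2]-f0;print(round(z,4),round(manip.state()["tool_pos"][2],4),round(f,1))
    if f>9: break
manip.dwell(.2)
manip.move_linear([*P,.2],rate=.1)
E
python3 m.py
```

```text
0.111 0.1116 2.6
0.11 0.1103 3.6
0.109 0.1092 3.3
0.108 0.1082 4.3
0.107 0.1074 6.5
0.106 0.1073 12.0
[342.53278689 230.6557377 ] 122 [ 0.55018005 -0.03059015] 0.08263966929130713 101.74367335707565
[294.44578313 243.14457831] 83 [0.51805236 0.08510194] 0.20260354258326332 103.98059154450262
lug phase 35.64644735362741 [7541.55761719   35.5       ]
26.925
```

The force curve looks like full 6 mm travel (spring, then a hard stop), but about 4 mm higher than expected. I'll check the button height and press once more to be sure, with averaged forces and another yaw.

```bash
python3 - <<'E'
from h import *
c=cams.capture("top");z=c["z_map"];Ki=np.linalg.inv(c["intrinsics"]);Rm=R.from_rotvec(c["orientation"])
def pt(u,v): return np.round(c["position"]+Rm.apply(Ki@[u,v,1])*np.median(z[v-1:v+2,u-1:u+2]),4)
print("button",pt(294,243),"bench",pt(300,330),"cap",pt(342,231))
def fz(): 
    v=[]
    for _ in range(8): manip.dwell(.02);v.append(manip.state()["contact_force"][2])
    return np.mean(v)
P=[.5185,.0857]
o=pose(-40,.2,1)[1]
manip.move_pose([*P,.19],o);manip.move_linear([*P,.122],rate=.1);f0=fz();print("f0",f0,manip.state()["gripper_width"])
for h in(.118,.115,.113,.111,.109,.107,.1055,.104,.1025,.101):
    manip.move_linear([*P,h],rate=.03);f=fz()-f0;print(h,round(manip.state()["tool_pos"][2],4),round(f,1))
    if f>22: break
manip.move_linear([*P,.2],rate=.12)
print(manip.state()["clock"])
E
```

```text
button [0.5182 0.0858 0.1134] bench [0.3011 0.0779 0.0004] cap [ 0.5493 -0.0293  0.086 ]
f0 0.25105505964466857 0.0005387133037116658
0.118 0.118 -0.3
0.115 0.1149 0.1
0.113 0.1133 1.2
0.111 0.1113 2.4
0.109 0.1092 3.4
0.107 0.1074 5.7
0.1055 0.1073 14.0
0.104 0.1071 21.9
0.1025 0.107 30.8
34.8833
```

Depth puts the button top at 0.113, and the second press repeated the full 6 mm of travel to the hard stop. Both agree, so I'm handing in.

```bash
python3 m.py && python3 -c "
from cell import order
print(order.close_job())"
```

```text
[342.53278689 230.6557377 ] 122 [ 0.55018005 -0.03059015] 0.08263966929130713 101.74367335707565
[294.44578313 243.14457831] 83 [0.51805236 0.08510194] 0.20260354258326332 103.98059154450262
lug phase 35.649093174255526 [7541.97802734   35.5       ]
37.425
the job is handed in; nothing more can be done
None
```

The job is handed in at about 37 s of the 58 s allowed, with no verdict returned: the blue pot stands within about 3 mm of the read spot, the scan button was pressed fully down twice (the second press to confirm the first), and the arm is clear.

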